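Dock a flow cell on a leak-test nest with a toggle clamp

ROBOT

A 6-joint arm with a two-finger parallel gripper is mounted at the origin on a cart in front of the work surface, level with it; the furniture and walls round the work are solid. World frame = base frame: x ahead of the robot, y to its left, z up, the work surface at z = 0. Lengths are in m, angles in rad, forces in N, time in s.
With the tool pointing down it reaches from about 0.35 to 0.85 m from the base axis. Payload 8.1 kg.
Tool frame: the origin (TCP) lies at the very end of the fingers, on their centre line; the grasp point (between the pads) lies 19 mm behind it; z points along the fingers, y is the line along which they close (so a half turn about z gives the same grasp; the last joint's range is limited). The gripper opens to 93 mm and grips with 3 to 60 N. Pads are 15 mm wide; open, the fingers measure 128 mm over their backs; the gripper's body (75 mm by 188 mm) begins 65 mm behind the grasp point.
Start: joints at [1.151, 0.13, 1.488, -0, 1.523, -0.085], TCP at [0.197, 0.567, 0.219] pointing down, gripper open.
Joint ranges: [-2.96, 2.96], [-0.89, 2.26], [0.02, 2.5], [-1.34, 4.48], [0, 2.73], [-2.66, 2.66]. Speed limits (rad/s): [2.39, 2.39, 2.79, 3.14, 3.14, 3.14].

INTERFACE

Orientations are given as a rotation vector (axis times angle).
In Python, from plant import robot gives the robot as it stands. The module is installed in compiled form; this text tells all that it offers.
- The arm moves only by the tool play_rows, never from a script. Its argument "increments" is text: rows parted by semicolons, each of 5 numbers parted by spaces: the shift along the tool's x, y, z in mm, then the turn about the tool's z in degrees, then the closure, from -1 (fully open) to 1 (shut). In form: dx dy dz yaw claw; .... A call has 1 to 20 rows; each row is the pose to reach, as a shift and turn from the pose commanded when the call began, along the tool's axes at that moment; what a row does not reach only later rows make up. A row lasts 1/10 s, in which the tool goes at most 50 mm and 8.59 degrees, less where a joint would pass 70% of its speed; a pose out of reach is approached as far as the arm can. A call with a gripper value outside its range is refused whole. The fingers move at their own pace and stop on an object; "force" is the grip in N (left out, the last holds). Time passes only in rows, so rows that repeat a pose let the fingers close. It gives the time, the measured TCP pose, the force, the opening and the grip force at its end, in the units of the state.
- robot.read_state(): the state, without advancing time (a new reading comes with each control period).
- robot.read_camera(name): name is "scene" or "top" or "wrist"; returns the picture (400x640x3 uint8, blue, green, red); there is no depth.
- robot.calibration(name): a dict with "vertical_fov" (degrees; the focal length in pixels is half the picture's height over the tangent of half this angle, whatever the lens; pixels are square), "cx", "cy" (the principal point, pixels), "D" ([k1, k2, p1, p2, k3] as OpenCV has them; the pictures are not rectified), "rvec" (rotation vector, rad) and "tvec" (3), from world to camera coordinates, as OpenCV has them. Camera axes: x right, y down, z forward; pixel columns grow to the right and rows downward; lengths in m; the calibration is good to about 2 mm. A picture is of the moment at which its call begins: read the wrist's pose just before it. calibration takes no time and is no camera call; for the wrist camera it gives the pose at the moment of the call.
- robot.close_job(): hands the job in; it is judged then, once.
Trained networks look in the newest picture that a camera, given by its name, has taken for a name from the list of things; names that differ only in an ending like _2 or _b are one class to them, and where a whole thing is asked for, a point or a joint stands for the part that bears it (a point fixed in the world has none). Each returns a list of dicts, best first, with "conf" (0 to 1); they miss things now and then, are a little off and sometimes report something else, mostly with a low value. They report only what shows in the picture. A call takes as long as a camera call. They do not tell look-alikes from the thing itself.
- robot.recognise(camera, query): "centre" ([x, y, z] in m, in world coordinates, good to about 4 mm: the middle of the surface that is visible of it).
- robot.regions_of(camera, query): "pixels" (400x640 bool, what is visible of it).
- robot.landmark_of(camera, query): "centre" ([x, y, z] in m, in world coordinates, good to about 4 mm: a listed point, or the origin of a listed thing).
The state is a dict: "t": time; "q": joint angles; "dq": joint speeds; "joint_torque": joint torques, N m; "tool_pos": TCP position; "orientation": TCP orientation; "force": force on the tool from outside, world axes, zero at the start; "wrist_torque": the same for the moment, N m; "opening": finger opening in m; "gripper_force": force on a finger pad.
Only numpy, scipy, OpenCV 4.12 (cv2) and the standard library are available. Lean on these libraries where they do the work, as an engineer would, in place of code of your own. Each camera call takes 0.05 s, during which the arm holds its last target. There are 200 camera calls.

TASK

Get the flow cell ready for its leak test. The toggle clamp on the test nest was left shut on nothing: swing it fully open, fetch the flow cell (the block with the round steel pad on top) from the storage rack and stand it between the end cheeks of the nest, let go of it, then swing the clamp over centre so that it locks by itself with its spindle pressing the cell down on the sprung seal plate. Leave the two blanking blocks in the rack and do not disturb the bottles.

Things in the scene. Friction and masses are not known exactly. Their poses are not given: they have to be found in the camera images.
- fixture: Leak-test nest, fixed: aluminium plate 110 (x) x 235 (y) x 12 mm. Origin on the bench under the middle of the nest, z up. y runs along the toggle clamp, which stands at -y on a riser 52 mm wide, 45 high, y = -159 to -65; its arm pivots at y = -95, z = 105. Plate spans y = -180 to 55. Low white locators guide the cell's long sides: inner faces at x = -23.2 and 23.2, top z = 32.
- nest (a point): Centre of the nest's floor, a sprung steel seal plate (z = 24, gives 2 mm when clamped), fixture axes. The cell's underside centre belongs here, its 64 mm side along y, either way round. Steel end cheeks, 36 mm wide in x, 67 apart in y, stand to 59 above this floor, then flare outward to 74: higher than a seated cell, so no fingers fit at its ends; its long sides are open.
- clamp_arm (a joint): Angle of the steel clamp arm, rad: 0 = shut (level over the nest, its spindle pad over the nest's middle, 76 mm above the bench), 1.8 = fully open at its stop (past upright, leaning back from the nest; top about 220 mm above the bench).
- spindle: Threaded spindle with a black rubber pad, 20 mm across, at the end of the clamp arm; origin at the underside of the pad, z along the spindle.
- knob (a point): Centre of the black cross grip on the clamp handle's end: a drum 28 mm across, 36 long, lying along the fixture's x. It moves in the fixture's y-z plane on a circle of radius 143.5 mm about y = -93, z = 103.5 mm: up when locked, back and down (-y) to open. Pinched on its ends (across x), it turns between the fingers. Near the end it meets the springs, then goes over centre to its stop.
- knob_locked (a point): Fixed point of the fixture where the centre of the grip (knob) stands when the clamp is locked over centre at its stop (fixture y = -84, z = 246 mm; handle upright). Fully open it lies near y = -231, z = 66 mm (handle about level, pointing to -y).
- rack: White storage rack, fixed: foot 86 (x) x 155 (y) x 6 mm, origin at the centre of its underside. Three bays at y = -49, 0, 49, 45 mm wide between full-height partitions (50 mm long in x, top z = 64); low lips at the ends (outer faces x = -38.5 and 38.5, top z = 16). Blocks stand on the foot, 64 mm side along x: only their ends can be gripped here, the long sides are covered.
- flow_cell: Flow cell: grey plastic block 42 (x) x 64 (y) x 56 (z) mm, about 0.2 kg, with a round steel pad 28 mm across, 1 mm proud, on top (57 mm overall) and a dark window in each long side. Origin at the centre of its underside, z up. Stands in one of the three bays of the rack.
- blank_a: Blanking block: same grey block 42 x 64 x 56 mm, with a plain flat top and no windows. Origin at the centre of its underside. In another bay of the rack.
- blank_b: Second blanking block, the same, in the third bay.
- wash_bottle: Blue bottle, 51 mm across, 105 high, behind the nest; bystander. Origin at the centre of its underside.
- squeeze_bottle: White squeeze bottle, 43 mm across, 125 high, behind the nest; bystander. Origin at the centre of its underside.
- dropper: Small amber dropper bottle, 31 mm across, 72 high, behind the nest; bystander. Origin at the centre of its underside.
Mind the look-alikes: they are no part of the job. What is shaped like the flow_cell but green or purple is not meant.

How it is judged:
By the outcome, as a careful person would: the job done as asked, in the order asked, and still so for the second after the job is handed in, with the robot touching nothing.
It also fails if it takes over 72 s, if anything falls off the work surface, if the arm or the gripper's body presses on something with over 40 N, if the wrist force passes 120 N, or if a joint passes its speed limit or range.

## Working session

There is one attempt and no reset: what is moved stays moved. The work goes in short steps, Python scripts to look and compute and a tool call to move; the robot and the scene stay as the last step left them, time stands still between calls to the robot, and variables do not carry over. Pictures are saved under pics/ and viewed, at most 10 in all, crops included, and the job is handed in when it is done.

Besides the shell and the picture viewer there is one more tool, called after "Request:" by a JSON object that holds its "name" and its "arguments". play_rows: Moves the arm, as the interface text tells. Its arguments: {"type":"object","properties":{"increments":{"type":"string"},"force":{"type":"number"}},"required":["increments"]}

```bash
mkdir -p pics
python3 - <<'E'
from plant import robot
import cv2,numpy as np
s=robot.read_state();print({k:np.round(v,3).tolist() for k,v in s.items()})
for c in("scene","top"):
    im=robot.read_camera(c);cv2.imwrite(f"pics/{c}0.png",im)
    print(c,{k:np.round(v,3).tolist() for k,v in robot.calibration(c).items()})
    for q in("fixture","nest","knob","knob_locked","spindle","rack","flow_cell","blank_a","wash_bottle","squeeze_bottle","dropper"):
        print(c,q,[(np.round(d["centre"],3).tolist(),round(d["conf"],2)) for d in robot.landmark_of(c,q)[:4]])
print(robot.read_state()["t"])
E
```

```text
{'t': 0.0, 'q': [1.151, 0.131, 1.489, 0.0, 1.523, -0.085], 'dq': [-0.002, -0.002, -0.0, -0.001, 0.0, 0.001], 'joint_torque': [0.003, -55.985, -49.176, 0.077, 0.036, -0.0], 'tool_pos': [0.197, 0.566, 0.218], 'orientation': [-0.523, -3.097, 0.003], 'force': [0.277, -0.036, 0.314], 'wrist_torque': [0.001, -0.023, -0.019], 'gripper_force': 0.0, 'opening': 0.093}
scene {'vertical_fov': 49.729, 'cx': 323.223, 'cy': 203.971, 'D': [-0.088, 0.0, 0.0, 0.0, 0.0], 'rvec': [1.986, -1.043, 0.553], 'tvec': [-0.065, 0.474, 0.517]}
scene fixture [([0.545, 0.172, -0.0], 0.77)]
scene nest [([0.541, 0.169, 0.024], 0.72)]
scene knob [([0.529, 0.087, 0.248], 0.66), ([0.528, 0.421, 0.002], 0.64)]
scene knob_locked [([0.53, 0.088, 0.245], 0.91)]
scene spindle [([0.54, 0.17, 0.075], 0.63), ([0.528, 0.423, 0.005], 0.59)]
scene rack [([0.521, 0.368, 0.004], 0.89)]
scene flow_cell [([0.528, 0.371, 0.006], 0.9), ([0.455, 0.551, 0.002], 0.8), ([0.383, 0.322, 0.003], 0.69), ([0.399, 0.436, -0.003], 0.67)]
scene blank_a [([0.531, 0.422, 0.003], 0.74), ([0.521, 0.326, 0.01], 0.65)]
scene wash_bottle [([0.729, 0.164,
[... 191 characters left out ...]
.0, 0.0, 0.0, 0.0], 'rvec': [2.145, -2.186, 0.095], 'tvec': [0.292, 0.575, 1.075]}
top fixture [([0.541, 0.17, -0.001], 0.97), ([0.521, 0.322, 0.005], 0.54)]
top nest [([0.543, 0.171, 0.02], 0.6)]
top knob [([0.527, 0.085, 0.244], 0.56)]
top knob_locked [([0.527, 0.086, 0.245], 0.66)]
top spindle [([0.542, 0.168, 0.078], 0.6)]
top rack [([0.518, 0.372, 0.0], 0.96)]
top flow_cell [([0.45, 0.549, -0.001], 0.95), ([0.525, 0.373, 0.004], 0.82), ([0.385, 0.319, -0.005], 0.74), ([0.401, 0.434, 0.001], 0.58)]
top blank_a [([0.521, 0.326, 0.007], 0.56)]
top wash_bottle []
top squeeze_bottle [([0.728, 0.081, 0.002], 0.59)]
top dropper [([0.736, 0.23, -0.001], 0.71), ([0.542, 0.173, 0.021], 0.58)]
1.2
```

```bash
cd pics; python3 -c "
import cv2,numpy as np
a=cv2.imread('scene0.png');b=cv2.imread('top0.png')
cv2.imwrite('both0.png',cv2.resize(np.vstack([a,b]),(480,600)))"
```

```text
(no output)
```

View pics/scene0.png

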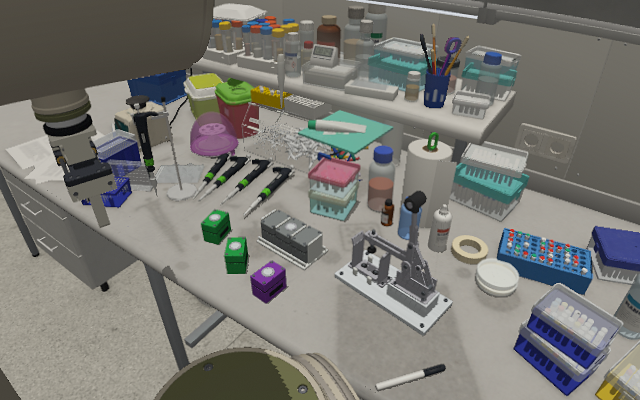

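View pics/top0.png

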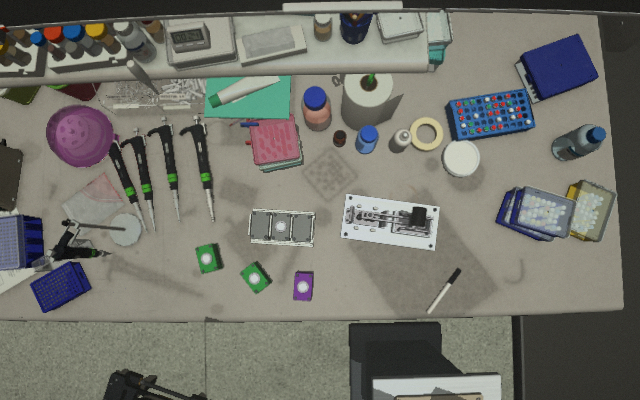

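The scene picture shows the rack around (290,238) with the padded cell in the middle bay, and the nest with its upright black knob at (415,200). The green and purple blocks are look-alikes. In the top picture, the rack is at (281,227) with the flow cell's pad at (281,227), and the plate corners are near (345,195), (439,206), (434,250) and (341,239). Next I fit the poses.

```bash
cat > h.py <<'E'
from plant import robot
import cv2,numpy as np
from scipy.optimize import minimize
def cam(c):
    k=robot.calibration(c);f=200/np.tan(np.radians(k["vertical_fov"])/2)
    return np.array([[f,0,k["cx"]],[0,f,k["cy"]],[0,0,1]]),np.array(k["D"],float),np.array(k["rvec"],float),np.array(k["tvec"],float)
def proj(c,P,C=None):
    K,D,r,t=C or cam(c);return cv2.projectPoints(np.array(P,float).reshape(-1,1,3),r,t,K,D)[0].reshape(-1,2)
def back(C,uv,z):
    K,D,r,t=C;R=cv2.Rodrigues(r)[0]
    n=cv2.undistortPoints(np.array(uv,float).reshape(-1,1,2),K,D).reshape(-1,2)
    d=np.c_[n,np.ones(len(n))]@R;o=-R.T@t
    return o+d*((z-o[2])/d[:,2])[:,None]
def box(x0,x1,y0,y1,z0,z1): return np.array([[x,y,z] for x in(x0,x1) for y in(y0,y1) for z in(z0,z1)])/1e3
def place(B,p):
    c,s=np.cos(p[2]),np.sin(p[2]);return B@np.array([[c,-s,0],[s,c,0],[0,0,1]]).T+[p[0],p[1],0]
def sil(C,boxes,p,S=4):
    m=np.zeros((400*S,640*S),np.uint8)
    for B in boxes: cv2.fillConvexPoly(m,cv2.convexHull(((proj(0,place(B,p),C)+.5)*S-.5).round().astype(np.int32)),1)
    return cv2.resize(m.astype(np.float32),(640,400),interpolation=cv2.INTER_AREA)
def fit(items,boxes,p0):
    f=lambda p:sum(np.abs(sil(C,boxes,p)-m).sum()/m.sum() for C,m in items)
    sx=np.array([p0]+[np.array(p0)+d for d in([.008,0,0],[0,.008,0],[0,0,.08])])
    r=minimize(f,p0,method="Nelder-Mead",options=dict(initial_simplex=sx,xatol=1e-4,fatol=1e-5));return r.x,r.fun
PLATE=[box(-55,55,-180,55,0,12)]
RACK=[box(-43,43,-77.5,77.5,0,6)]+[box(-25,25,-73.5,73.5,0,64)]+[box(-32,32,a-21,a+21,6,62) for a in(-49,0,49)]+[box(-38.5,38.5,-72,72,0,16)]
E
python3 - <<'E'
from h import *
im=robot.read_camera("top")
C=cam("top")
def reg(q,near):
    out=np.zeros((400,640),bool)
    for d in robot.regions_of("top",q):
        m=d["pixels"];ys,xs=np.nonzero(m)
        if len(xs) and np.hypot(xs.mean()-near[0],ys.mean()-near[1])<50: out|=m;print(q,d["conf"],m.sum(),xs.mean(),ys.mean())
    return out
m=reg("fixture",(390,222))|reg("clamp_arm",(390,222))|reg("knob",(410,220))
r=reg("rack",(281,227))|reg("flow_cell",(281,227))|reg("blank_a",(281,227))
k=np.ones((5,5),np.uint8)
for n,mm,B,p0 in(("fix",m,PLATE,[.542,.170,-.17]),("rack",r,RACK,[.52,.37,-.03])):
    mm=cv2.morphologyEx(mm.astype(np.uint8),cv2.MORPH_CLOSE,k).astype(np.float32)
    p,v=fit([(C,mm)],B,p0);print(n,p.round(4),np.degrees(p[2]),v)
    for z in(im,):
        for b in B[:1]:
            cv2.polylines(z,[cv2.convexHull(proj(0,place(b,p),C).round().astype(np.int32))],True,(0,0,255),1)
cv2.imwrite("pics/fit.png",cv2.resize(im[160:280,230:460],None,fx=3,fy=3))
E
```

```text
fixture 0.93 4247 389.90134212385215 221.8912173298799
clamp_arm 0.66 422 401.95023696682466 216.44549763033174
knob 0.66 255 417.6078431372549 216.6235294117647
rack 0.82 501 286.6207584830339 232.87624750499003
rack 0.29 507 259.99605522682447 225.15581854043393
flow_cell 0.84 444 280.77027027027026 226.42342342342343
blank_a 0.65 500 260.198 225.314
blank_a 0.57 497 301.74446680080484 227.80080482897384
fix [ 0.541   0.1678 -0.1586] -9.088252604719948 0.022618906572461128
rack [ 0.5226  0.3706 -0.0835] -4.784566153894265 0.0633162334561348
```

View pics/fit.png

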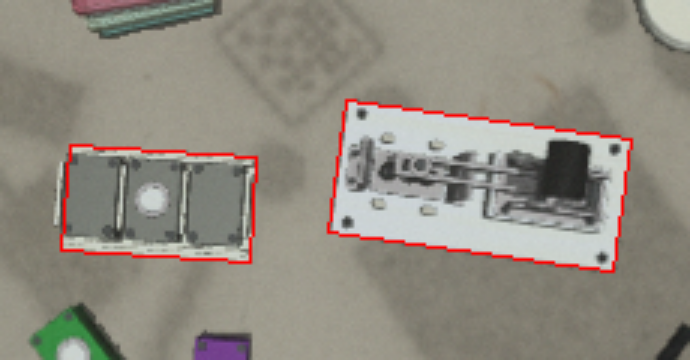

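The plate outline matches well: the fixture is at (0.541, 0.168) with yaw -9.1°. The rack fit is rougher, so I'll refine it with the wrist camera. Now I work out the move to a point above the knob.

```bash
cat >> h.py <<'E'
from scipy.spatial.transform import Rotation as Ro
FIX=np.array([.5412,.1685,-.160])
def fx(x,y,z,p=None): return place(np.array([[x,y,z]])/1e3,FIX if p is None else p)[0]
def goto(P,yaw=None):
    "deltas tool frame mm/deg for TCP target P, tool y axis (mod pi) at world angle yaw"
    s=robot.read_state();R=Ro.from_rotvec(s["orientation"]).as_matrix()
    d=R.T@(np.array(P)-s["tool_pos"])*1e3
    a=np.arctan2(R[1,1],R[0,1]);w=0 if yaw is None else (yaw-a+np.pi/2)%np.pi-np.pi/2
    print("delta",d.round(1),"yaw",round(-np.degrees(w),2),"q",s["q"].round(2),"tz",R[:,2].round(3),"F",s["force"].round(1),"t",round(s["t"],2))
E
python3 -c "
from h import *
goto(fx(0,-84,330),FIX[2]);print(fx(0,-84,246))
R=Ro.from_rotvec(robot.read_state()['orientation']).as_matrix();print(R.round(3))"
```

```text
delta [-470.4 -345.8 -111.4] yaw 79.99 q [ 1.15  0.13  1.49  0.    1.52 -0.09] tz [-0. -0. -1.] F [-0.1 -0.8  0.4] t 1.55
[0.52781727 0.08557291 0.246     ]
[[-0.944  0.329 -0.   ]
 [ 0.329  0.944 -0.   ]
 [ 0.    -0.    -1.   ]]
```

Request:
{"name": "play_rows", "arguments": {"increments": "0 0 -50 8 -1;-40 -30 -90 16 -1;-76 -56 -111 24 -1;-112 -82 -111 32 -1;-150 -110 -111 40 -1;-188 -138 -111 48 -1;-226 -166 -111 56 -1;-264 -194 -111 64 -1;-302 -222 -111 72 -1;-340 -250 -111 80 -1;-378 -278 -111 80 -1;-416 -306 -111 80 -1;-450 -331 -111 80 -1;-470 -346 -111 80 -1;-470 -346 -111 80 -1;-470 -346 -111 80 -1;-470 -346 -111 80 -1"}}

```text
t: 3.25
tool_pos: [0.5269, 0.0864, 0.3298]
orientation: [-2.391, -2.037, -0.0]
force: [0.6, -0.5, 0.9]
opening: 0.093
gripper_force: 0.0
```

Run:
```python
from h import *
goto(fx(0,-84,227),FIX[2])
im=robot.read_camera("wrist");C=cam("wrist")
for q in("knob","knob_locked","nest","fixture","spindle"):
    print(q,[(np.round(d["centre"],3).tolist(),round(d["conf"],2)) for d in robot.landmark_of("wrist",q)[:2]])
cv2.polylines(im,[cv2.convexHull(proj(0,place(PLATE[0],FIX),C).round().astype(np.int32))],True,(0,0,255),1)
for x in(-18,18):
    u=proj(0,fx(x,-84,246),C)[0];cv2.circle(im,tuple(int(v) for v in u.round()),3,(0,255,0),-1)
cv2.imwrite("pics/w1.png",im)
```

```text
delta [ -0.7   1.  102.8] yaw 0.03 q [ 0.07 -0.07  1.49  0.    1.72  0.23] tz [ 0.  0. -1.] F [ 0.6 -0.5  0.9] t 3.25
knob [([0.523, 0.088, 0.249], 0.86)]
knob_locked [([0.528, 0.086, 0.246], 0.72)]
nest [([0.54, 0.169, 0.024], 0.73)]
fixture [([0.542, 0.168, -0.002], 0.86)]
spindle [([0.541, 0.166, 0.074], 0.58), ([0.523, 0.083, 0.248], 0.3)]
```

View pics/w1.png

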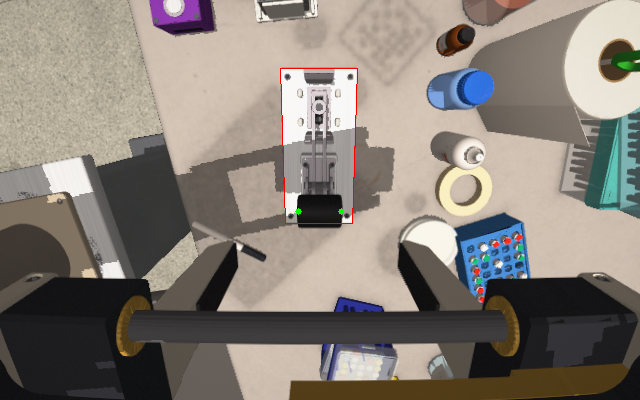

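The wrist picture shows the projected plate on top of the real one, and the knob at (320,210) centred between the projected end points. The pose is good, so I descend and grip.

Request:
{"name": "play_rows", "arguments": {"increments": "-1 1 40 0 -1;-1 1 75 0 -1;-1 1 98 0 -1;-1 1 103 0 -1;-1 1 103 0 -1;-1 1 103 0 1;-1 1 103 0 1;-1 1 103 0 1;-1 1 103 0 1;-1 1 103 0 1;-1 1 103 0 1;-1 1 103 0 1", "force": 25}}

```text
t: 4.75
tool_pos: [0.5282, 0.0843, 0.2267]
orientation: [-2.392, -2.036, -0.0]
force: [0.6, -0.1, 0.7]
opening: 0.0418
gripper_force: 0.0
```

Run:
```python
from h import *
goto(fx(0,-84,227),FIX[2])
a0=np.arctan2(142.5,9); a1=np.arctan2(66-103.5,-231+93)%(2*np.pi)
for i,a in enumerate(np.linspace(a0,a1,24)[1:]):
    y,z=143.5*np.cos(a)-93,143.5*np.sin(a)+103.5
    print(i,round(y+84,1),round(246-z,1))
```

```text
delta [ 1.2 -0.5 -0.3] yaw -0.02 q [ 0.06 -0.05  1.66  0.    1.53  0.22] tz [ 0.  0. -1.] F [ 0.6 -0.1  0.7] t 4.75
0 -11.8 -1.0
1 -23.6 -0.3
2 -35.3 1.4
3 -46.9 4.1
4 -58.2 7.7
5 -69.1 12.2
6 -79.7 17.6
7 -89.7 23.9
8 -99.2 30.9
9 -108.1 38.7
10 -116.4 47.3
11 -123.8 56.5
12 -130.5 66.2
13 -136.4 76.5
14 -141.4 87.2
15 -145.5 98.4
16 -148.7 109.8
17 -150.9 121.4
18 -152.2 133.2
19 -152.5 145.0
20 -151.8 156.9
21 -150.1 168.6
22 -147.5 180.1
```

Request:
{"name": "play_rows", "arguments": {"increments": "0 0 0 0 1;0 0 0 0 1;0 0 0 0 1;-6 0 -1 0 1;-12 0 -1 0 1;-24 0 0 0 1;-35 0 1 0 1;-47 0 4 0 1;-58 0 8 0 1;-69 0 12 0 1;-80 0 18 0 1;-80 0 18 0 1", "force": 25}}

```text
t: 5.95
tool_pos: [0.515, 0.0029, 0.2083]
orientation: [2.393, 2.034, -0.002]
force: [-2.8, -1.0, 3.9]
opening: 0.0356
gripper_force: 25.0
```

Run:
```python
from h import *
s=robot.read_state();print(s["force"].round(1),s["opening"],s["gripper_force"],s["t"])
goto(fx(0,-231,66-19),FIX[2]);goto(fx(0,-163.7,209.4))
```

```text
[-2.8 -1.   3.9] 0.035630555501591755 25.00490427017212 5.95
delta [-63.1  -0.4 161.4] yaw -0.12 q [-0.09 -0.1   1.74 -0.    1.5   0.07] tz [-0.    -0.002 -1.   ] F [-2.8 -1.   3.9] t 5.95
delta [ 3.9 -0.5 -1.1] yaw -0.0 q [-0.09 -0.1   1.74 -0.    1.5   0.07] tz [-0.    -0.002 -1.   ] F [-2.8 -1.   3.9] t 5.95
```

The grip holds with low forces. I carry on along the circle.

Request:
{"name": "play_rows", "arguments": {"increments": "-10 0 6 0 1;-20 0 13 0 1;-28 0 21 0 1;-37 0 29 0 1;-44 0 38 0 1;-51 0 48 0 1;-57 0 58 0 1;-62 0 69 0 1;-66 0 80 0 1;-69 0 92 0 1;-71 0 103 0 1;-73 0 115 0 1;-73 0 127 0 1;-72 0 139 0 1;-71 0 150 0 1;-69 0 158 0 1;-68 0 162 0 1;-68 0 164 0 1;-68 0 164 0 1"}}

```text
t: 7.85
tool_pos: [0.5042, -0.0641, 0.0437]
orientation: [2.391, 2.034, -0.004]
force: [-1.4, -9.9, -2.1]
opening: 0.0359
gripper_force: 25.0
```

Run:
```python
from h import *
s=robot.read_state();print(s["opening"],s["gripper_force"],s["t"])
goto(fx(0,-231,66-19),FIX[2])
im=robot.read_camera("scene");cv2.imwrite("pics/s2.png",cv2.resize(im[100:340,280:540],None,fx=2.3,fy=2.3))
```

```text
0.03591310437281507 24.999678432941437 7.85
delta [ 4.6 -0.5 -3.3] yaw -0.05 q [-0.23  0.04  1.91 -0.    1.18 -0.06] tz [-0.    -0.003 -1.   ] F [-1.4 -9.9 -2.1] t 7.85
```

View pics/s2.png

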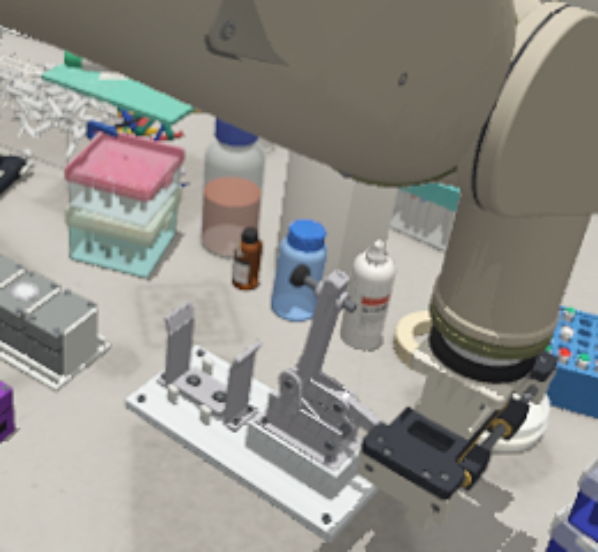

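The picture shows the clamp arm upright and leaning back at about (320,340), the cheeks at (180,340) and (240,380), and the gripper still on the knob. The clamp is open. I release and move to a point above the rack.

Request:
{"name": "play_rows", "arguments": {"increments": "0 0 0 0 0;0 0 0 0 -0.5;0 0 0 0 -1;0 0 0 0 -1;-1 0 -2 0 -1;-6 0 -12 0 -1;-14 0 -40 0 -1;-16 0 -85 0 -1;-16 0 -130 0 -1;-16 0 -175 0 -1;-16 0 -220 0 -1;0 0 -245 0 -1;45 0 -246 0 -1;95 0 -246 0 -1;145 0 -246 0 -1;195 0 -246 0 -1;245 0 -246 0 -1;295 0 -246 0 -1;345 0 -246 0 -1;370 -10 -246 0 -1"}}

```text
t: 9.9
tool_pos: [0.5538, 0.3083, 0.2907]
orientation: [-2.39, -2.039, -0.001]
force: [0.1, -1.2, -0.4]
opening: 0.0931
gripper_force: 0.0
```

Run:
```python
from h import *
R0=[.5226,.3706,-.07]
goto([.5226,.3706,.25],-.07)
```

```text
delta [ 56.6 -40.6  40.7] yaw -5.05 q [0.43 0.2  1.28 0.   1.66 0.59] tz [-0.     0.001 -1.   ] F [ 0.1 -1.2 -0.4] t 9.9
```

Run:
```python
from h import *
im=robot.read_camera("wrist");C=cam("wrist")
def lm(q):
    return [(np.round(d["centre"],4).tolist(),round(d["conf"],2)) for d in robot.landmark_of("wrist",q)[:4]]
for q in("rack","flow_cell","blank_a"): print(q,lm(q))
# fit using white/grey union regions
out=np.zeros((400,640),bool);c=proj(0,[.523,.371,.03],C)[0]
for q in("rack","flow_cell","blank_a"):
    for d in robot.regions_of("wrist",q):
        ys,xs=np.nonzero(d["pixels"]); print(q,d["conf"],xs.mean(),ys.mean(),len(xs))
        if np.hypot(xs.mean()-c[0],ys.mean()-c[1])<90: out|=d["pixels"]
m=cv2.morphologyEx(out.astype(np.uint8),cv2.MORPH_CLOSE,np.ones((7,7),np.uint8)).astype(np.float32)
p,v=fit([(C,m)],RACK,[.5226,.3706,-.07]);print(p.round(4),np.degrees(p[2]),v)
for b in RACK: cv2.polylines(im,[cv2.convexHull(proj(0,place(b,p),C).round().astype(np.int32))],True,(0,0,255),1)
cv2.imwrite("pics/w3.png",im)
```

```text
rack []
flow_cell [([0.4038, 0.4357, 0.0018], 0.78), ([0.3808, 0.3241, -0.0015], 0.78), ([0.5211, 0.3748, 0.0032], 0.75)]
blank_a [([0.5306, 0.4167, 0.0052], 0.71), ([0.5187, 0.3192, 0.0055], 0.58)]
rack 0.58 299.2437463641652 120.40605002908667 1719
rack 0.22 324.88100686498854 363.31807780320366 437
flow_cell 0.95 192.17709782104774 181.13398238293928 2157
flow_cell 0.94 284.8300518134715 127.56994818652849 1930
flow_cell 0.84 185.66301886792454 92.83735849056603 2650
flow_cell 0.72 201.87971457696227 8.371049949031601 981
blank_a 0.68 289.3318077803204 167.17105263157896 1748
blank_a 0.59 281.34417475728156 86.49902912621359 2060
blank_a 0.59 324.6525198938992 364.946949602122 377
[ 0.5207  0.3751 -0.0863] -4.94711556469418 0.03885851427912712
```

View pics/w3.png

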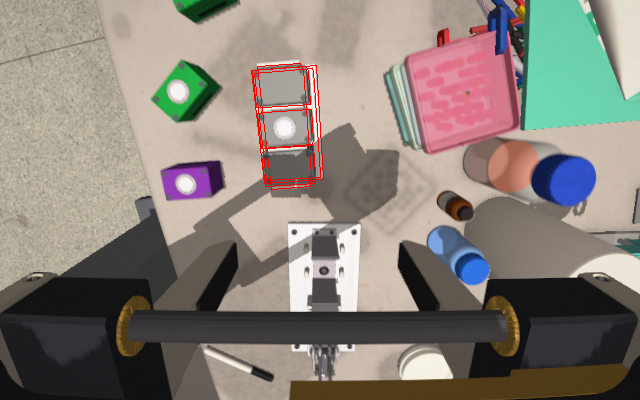

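Run:
```python
from h import *
def pad(im,C,u,rr=14):
    x,y=map(int,u);g=im[y-rr:y+rr,x-rr:x+rr].min(2);m=(g>185).astype(np.uint8)
    n,l,st,ce=cv2.connectedComponentsWithStats(m)
    k=min(range(1,n),key=lambda i:np.hypot(*(ce[i]-rr))if st[i,4]>20 else 99)
    c=ce[k]+[x-rr,y-rr];print("pad",c,st[k],back(C,[c],.063)[0].round(4))
w=cv2.imread("pics/w3.png");pad(w,cam("wrist"),(285,128));pad(cv2.imread("pics/top0.png"),cam("top"),(281,227))
# orientation: edges of rack in rectified crops
for n,C,z in(("top0",cam("top"),.064),("w3",cam("wrist"),.064)):
    if n=="w3": im=robot.read_camera("wrist")
    else: im=cv2.imread("pics/top0.png")
    gx,gy=np.meshgrid(np.linspace(.46,.59,520),np.linspace(.28,.46,720))
    uv=proj(0,np.c_[gx.ravel(),gy.ravel(),np.full(gx.size,z)],C).astype(np.float32)
    r=cv2.remap(im,uv[:,0].reshape(gx.shape),uv[:,1].reshape(gx.shape),cv2.INTER_CUBIC)
    cv2.imwrite(f"pics/r_{n}.png",r)
a=[cv2.imread(f"pics/r_{n}.png") for n in("top0","w3")]
cv2.imwrite("pics/r.png",cv2.resize(np.hstack(a),(800,554)))
```

```text
pad [284.0906801  127.49874055] [  2   2  23  23 397] [0.5232 0.3688 0.063 ]
pad [280.25581395 225.95348837] [10 10  8  7 43] [0.5234 0.3705 0.063 ]
```

View pics/r.png

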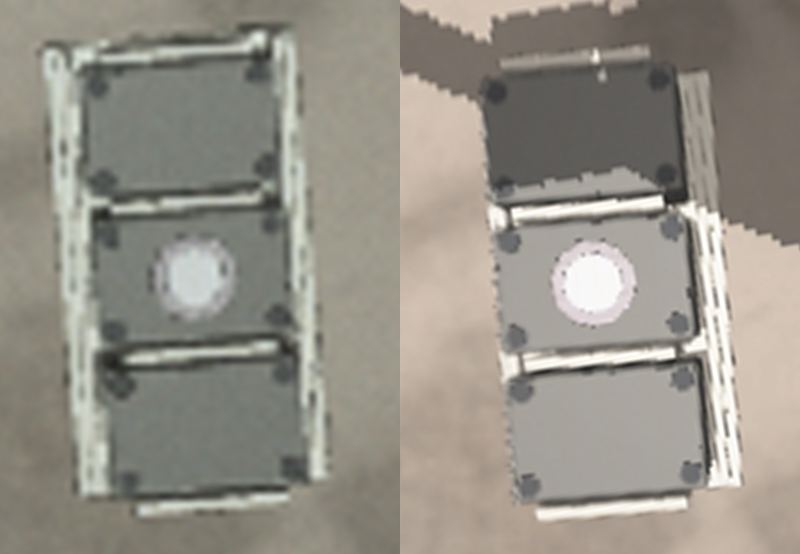

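The rectified views (both cameras) show the padded cell in the middle bay with its partitions sloped about -5.4°. The two pad centres agree within 2 mm, so the cell is at about (0.523, 0.3695).

```bash
python3 -c "
from h import *
goto([.5233,.3697,.026],-.094)"
```

```text
delta [ 60.2 -41.3 265.2] yaw -3.9 q [ 0.42  0.2   1.28 -0.    1.66  0.58] tz [ 0.001 -0.    -1.   ] F [0.6 0.5 0.5] t 10.3
```

Request:
{"name": "play_rows", "arguments": {"increments": "30 -21 20 -4 -1;60 -41 50 -4 -1;60 -41 95 -4 -1;60 -41 140 -4 -1;60 -41 180 -4 -1;60 -41 215 -4 -1;60 -41 245 -4 -1;60 -41 265 -4 -1;60 -41 265 -4 -1;60 -41 265 -4 0;60 -41 265 -4 0.3;60 -41 265 -4 1;60 -41 265 -4 1;60 -41 265 -4 1;60 -41 265 -4 1", "force": 30}}

```text
t: 11.8
tool_pos: [0.5236, 0.3713, 0.0271]
orientation: [2.319, 2.118, 0.003]
force: [-0.4, -0.8, 6.3]
opening: 0.0639
gripper_force: 30.0
```

```bash
python3 -c "
from h import *
print(robot.read_state()['opening'],robot.read_state()['gripper_force'])
goto([.5233,.3697,.126],-.094);goto([.395,.18,.126],FIX[2]+np.pi/2)"
```

```text
0.06388814648435924 29.984192848205566
delta [ -1.6  -0.  -98.9] yaw 0.21 q [ 0.54  0.4   1.53 -0.    1.21  0.63] tz [ 0.002  0.001 -1.   ] F [-0.4 -0.8  6.3] t 11.8
delta [-202.1 -110.7  -99.3] yaw -86.01 q [ 0.54  0.4   1.53 -0.    1.21  0.63] tz [ 0.002  0.001 -1.   ] F [-0.4 -0.8  6.3] t 11.8
```

Request:
{"name": "play_rows", "arguments": {"increments": "0 0 -20 0 1;0 0 -50 0 1;0 0 -85 0 1;0 0 -110 0 1;-25 -14 -110 -8 1;-55 -30 -110 -16 1;-85 -47 -110 -24 1;-115 -63 -110 -32 1;-145 -79 -110 -40 1;-175 -96 -110 -48 1;-202 -111 -110 -56 1;-202 -111 -110 -64 1;-202 -111 -95 -72 1;-202 -111 -70 -80 1;-202 -111 -50 -86 1;-202 -111 -40 -86 1;-202 -111 -40 -86 1"}}

```text
t: 13.5
tool_pos: [0.3926, 0.1793, 0.0641]
orientation: [-0.256, -3.128, 0.002]
force: [-0.6, -0.6, -1.9]
opening: 0.0638
gripper_force: 30.0
```

```bash
python3 -c "
from h import *
print(robot.read_state()['opening'],robot.read_state()['gripper_force'])
goto([.395,.18,.022],FIX[2]+np.pi/2)"
```

```text
0.06379475374182353 29.979426562786102
delta [-2.4  1.2 42.1] yaw -0.2 q [ 0.31 -0.2   2.1   0.    1.24 -1.1 ] tz [-0.003 -0.001 -1.   ] F [-0.6 -0.6 -1.9] t 13.5
```

Request:
{"name": "play_rows", "arguments": {"increments": "0 0 20 0 1;0 0 34 0 1;0 0 40 0 1;0 0 42 0 1;0 0 42 0 1"}}

```text
t: 14.0
tool_pos: [0.3945, 0.1799, 0.0244]
orientation: [0.253, 3.131, 0.0]
force: [-0.0, -0.0, -1.1]
opening: 0.0636
gripper_force: 30.0
```

Request:
{"name": "play_rows", "arguments": {"increments": "0 0 2 0 1;0 0 3 0 1;0 0 3 0 1"}}

```text
t: 14.3
tool_pos: [0.3945, 0.1799, 0.0211]
orientation: [0.252, 3.131, 0.001]
force: [0.7, -0.4, 0.1]
opening: 0.0642
gripper_force: 30.0
```

Request:
{"name": "play_rows", "arguments": {"increments": "0 0 0 0 0.2;0 0 0 0 -0.3;0 0 0 0 -1;0 0 0 0 -1;0 0 -4 0 -1;0 0 -20 0 -1;0 0 -50 0 -1;0 0 -62 0 -1;0 0 -62 8.5 -1;0 0 -62 17 -1;0 0 -62 25.5 -1;0 0 -62 34 -1;0 0 -62 42.5 -1;0 0 -62 51 -1;0 0 -62 59.5 -1;0 0 -62 68 -1;0 0 -62 76.5 -1;0 0 -62 85 -1;0 0 -62 90 -1;0 0 -62 90 -1"}}

```text
t: 16.3
tool_pos: [0.394, 0.1797, 0.0825]
orientation: [2.393, 2.035, 0.0]
force: [0.9, -0.3, -0.1]
opening: 0.0929
gripper_force: 0.0
```

Run:
```python
from h import *
goto([.3945,.1799,.018],FIX[2])
im=robot.read_camera("top");C=cam("top")
print([(np.round(d["centre"],4).tolist(),round(d["conf"],2)) for d in robot.landmark_of("top","flow_cell")[:5]])
im2=robot.read_camera("wrist")
cv2.imwrite("pics/p.png",cv2.resize(np.vstack([im[150:350,220:540],cv2.resize(im2,(320,200))]),(768,960))[:, :][:,:] if 0 else np.hstack([cv2.resize(im[150:350,220:540],(400,250)),cv2.resize(im2,(400,250))]))
```

```text
delta [ 0.3  0.5 64.5] yaw -0.09 q [ 0.31 -0.23  2.09 -0.    1.28  0.47] tz [ 0. -0. -1.] F [ 0.9 -0.3 -0.1] t 16.3
[([0.3986, 0.4364, 0.0002], 0.87), ([0.4501, 0.5494, 0.0008], 0.61), ([0.3844, 0.3172, -0.0044], 0.58), ([0.3967, 0.1791, -0.0023], 0.51)]
```

View pics/p.png

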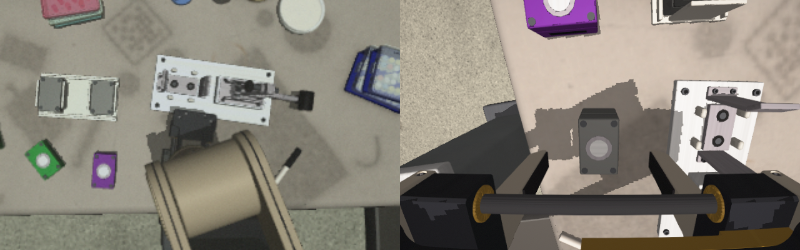

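The picture shows the clamp open with its handle to -y, the two blanks still in the rack, and the cell standing at (598,150) in the wrist half, between the open fingers. I regrip it across the long sides.

Request:
{"name": "play_rows", "arguments": {"increments": "0 0.5 30 0 -1;0 0.5 50 0 -1;0 0.5 60 0 -1;0 0.5 64.5 0 -1;0 0.5 64.5 0 -0.5;0 0.5 64.5 0 0.2;0 0.5 64.5 0 1;0 0.5 64.5 0 1;0 0.5 64.5 0 1;0 0.5 64.5 0 1;0 0.5 64.5 0 1;0 0.5 64.5 0 1;0 0.5 64.5 0 1", "force": 30}}

```text
t: 17.75
tool_pos: [0.3946, 0.1797, 0.0182]
orientation: [-2.392, -2.036, -0.0]
force: [-1.1, 0.2, 1.2]
opening: 0.0414
gripper_force: 30.0
```

Run:
```python
from h import *
s=robot.read_state();print(s['opening'],s['gripper_force'])
goto(fx(0,0,140),FIX[2])
```

```text
0.04143693031316701 29.98836100101471
delta [  12.4  146.5 -121.8] yaw -0.02 q [ 0.31 -0.12  2.13  0.    1.14  0.47] tz [ 0.  0. -1.] F [-1.1  0.2  1.2] t 17.75
```

Request:
{"name": "play_rows", "arguments": {"increments": "0 0 -30 0 1;0 0 -70 0 1;0 0 -105 0 1;0 10 -122 0 1;3 35 -122 0 1;5 65 -122 0 1;8 95 -122 0 1;10 120 -122 0 1;12 138 -122 0 1;12 146 -122 0 1;12 146 -122 0 1;12 146 -122 0 1"}}

```text
t: 18.95
tool_pos: [0.5397, 0.1682, 0.1397]
orientation: [-2.392, -2.036, 0.002]
force: [-0.3, 0.5, -1.1]
opening: 0.0416
gripper_force: 30.0
```

Run:
```python
from h import *
s=robot.read_state();print(s['opening'],s['gripper_force'])
goto(fx(0,0,100),FIX[2])
im=robot.read_camera("wrist");C=cam("wrist")
for q in("nest","fixture","flow_cell"):
    print(q,[(np.round(d["centre"],4).tolist(),round(d["conf"],2)) for d in robot.landmark_of("wrist",q)[:2]])
def L(P,col): 
    cv2.polylines(im,[proj(0,P,C).round().astype(np.int32).reshape(-1,1,2)],True,col,1)
q=lambda x0,x1,y0,y1,z:np.array([fx(a,b,z) for a,b in((x0,y0),(x1,y0),(x1,y1),(x0,y1))])
L(q(-55,55,-180,55,12),(0,0,255));L(q(-18,18,33.5,33.6,83),(0,0,255));L(q(-23.2,23.2,-20,20,32),(0,255,0))
TP=s["tool_pos"]
L(np.array([fx(a,b,0)-fx(0,0,0)+TP+[0,0,.038] for a,b in((-21,-32),(21,-32),(21,32),(-21,32))]),(255,0,0))
cv2.imwrite("pics/w5.png",cv2.resize(im[40:330,200:500],None,fx=2,fy=2))
```

```text
0.0416013171864223 29.98771905899048
delta [ 0.6  1.5 39.7] yaw -0.01 q [0.21 0.09 1.68 0.   1.38 0.37] tz [-0.001 -0.    -1.   ] F [-0.3  0.5 -1.1] t 18.95
nest [([0.5379, 0.1673, 0.021], 0.79)]
fixture [([0.539, 0.1731, 0.0004], 0.7)]
flow_cell [([0.3824, 0.3262, 0.001], 0.75), ([0.536, 0.17, 0.1222], 0.6)]
```

View pics/w5.png

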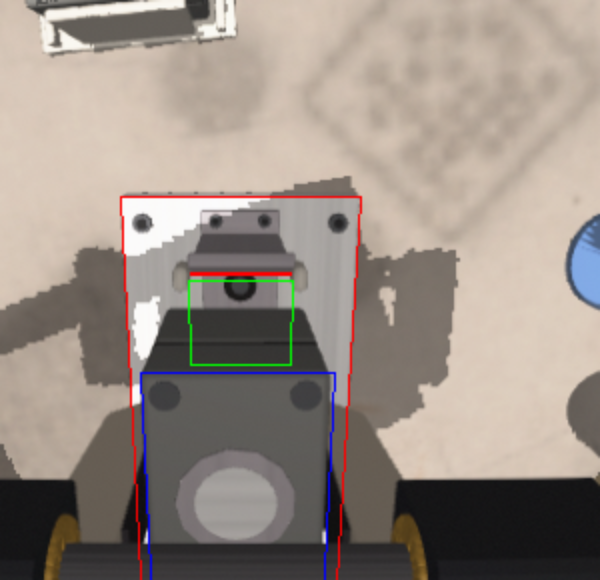

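The overlay fits: the plate, the cheek (centred at column 241) and the cell outline all agree within about 1 mm. I descend in stages.

Request:
{"name": "play_rows", "arguments": {"increments": "1 1.5 10 0 1;1 1.5 25 0 1;1 1.5 40 0 1;1 1.5 50 0 1;1 1.5 60 0 1;1 1.5 60 0 1"}}

```text
t: 19.75
tool_pos: [0.5407, 0.1686, 0.0777]
orientation: [-2.391, -2.035, 0.005]
force: [-0.5, 0.6, -2.1]
opening: 0.042
gripper_force: 30.0
```

Request:
{"name": "play_rows", "arguments": {"increments": "0 0 10 0 1;0 0 18 0 1;0 0 24 0 1;0 0 29 0 1;0 0 32 0 1;0 0 34 0 1;0 0 34 0 1"}}

```text
t: 20.45
tool_pos: [0.5421, 0.1689, 0.046]
orientation: [-2.392, -2.036, 0.0]
force: [-1.0, -0.5, -1.8]
opening: 0.0419
gripper_force: 30.0
```

```bash
python3 -c "
from h import *
goto(fx(0,0,42),FIX[2])"
```

```text
delta [-0.6 -0.9  4. ] yaw -0.02 q [ 0.21  0.19  1.74 -0.    1.2   0.37] tz [-0. -0. -1.] F [-1.  -0.5 -1.8] t 20.45
```

Request:
{"name": "play_rows", "arguments": {"increments": "0 -0.5 2 0 1;0 -0.5 3.5 0 1;0 -0.5 4 0 1;0 -0.5 4 0 1"}}

```text
t: 20.85
tool_pos: [0.5417, 0.169, 0.0423]
orientation: [2.392, 2.037, 0.0]
force: [0.1, -0.2, -0.2]
opening: 0.0419
gripper_force: 30.0
```

The cell has seated (its weight came off the wrist). I release, go up and check.

Request:
{"name": "play_rows", "arguments": {"increments": "0 0 0 0 0.3;0 0 0 0 -0.3;0 0 0 0 -1;0 0 0 0 -1;0 0 -6 0 -1;0 0 -30 0 -1;0 0 -75 0 -1;0 0 -120 0 -1;0 0 -165 0 -1;0 0 -210 0 -1;0 0 -245 0 -1;-30 0 -250 0 -1;-75 0 -250 0 -1;-125 0 -250 0 -1;-170 0 -250 0 -1;-210 0 -250 0 -1;-238 0 -250 0 -1;-244 0 -250 0 -1;-244 0 -250 0 -1"}}

```text
t: 22.75
tool_pos: [0.5027, -0.0725, 0.2926]
orientation: [2.394, 2.034, 0.001]
force: [-0.1, 0.5, -0.5]
opening: 0.0928
gripper_force: 0.0
```

Run:
```python
from h import *
goto(fx(0,-234,44),FIX[2])
im=robot.read_camera("wrist");print("knob",[(np.round(d["centre"],4).tolist(),round(d["conf"],2)) for d in robot.landmark_of("wrist","knob")[:2]])
print("expected",fx(0,-231,66))
im2=robot.read_camera("top");C=cam("top")
print("cell",[(np.round(d["centre"],4).tolist(),round(d["conf"],2)) for d in robot.landmark_of("top","flow_cell")[:5]],fx(0,0,24))
im3=robot.read_camera("scene")
cv2.imwrite("pics/p6.png",np.hstack([cv2.resize(im,(400,250)),cv2.resize(im3[150:350,260:500],(400,333))[:250]]))
```

```text
delta [ 10.   -0.6 248.6] yaw -0.13 q [-0.24 -0.14  1.62  0.    1.66 -0.08] tz [ 0.001  0.    -1.   ] F [-0.1  0.5 -0.5] t 22.75
knob [([0.5004, -0.0571, 0.0682], 0.95)]
expected [ 0.50439749 -0.0595495   0.066     ]
cell [([0.4524, 0.5497, -0.0004], 0.96), ([0.3795, 0.3189, -0.0017], 0.81), ([0.5451, 0.1709, 0.0246], 0.8), ([0.4023, 0.4362, -0.001], 0.7)] [0.5412 0.1685 0.024 ]
```

View pics/p6.png

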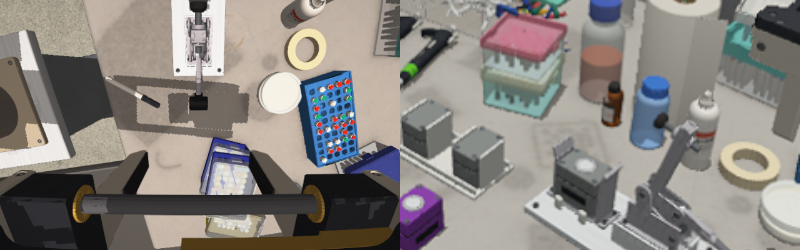

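The left half shows the knob at (197,103) ahead between the fingers, with the clamp open. The right half shows the cell standing squarely between the cheeks at (585,180) and the bottles untouched. Now I grip the knob firmly.

Request:
{"name": "play_rows", "arguments": {"increments": "4 0 45 0 -1;4 0 95 0 -1;4 0 140 0 -1;6 0 185 0 -1;9 0 220 0 -1;12 0 240 0 -1;12 0 246 0 -1;12 0 246 0 -1;12 0 246 0 0;12 0 246 0 1;12 0 246 0 1;12 0 246 0 1;12 0 246 0 1;12 0 246 0 1;12 0 246 0 1;12 0 246 0 1;12 0 246 0 1", "force": 60}}

```text
t: 24.7
tool_pos: [0.5048, -0.0601, 0.0462]
orientation: [2.392, 2.036, 0.0]
force: [-0.1, -0.4, -0.1]
opening: 0.0359
gripper_force: 60.0
```

Run:
```python
from h import *
s=robot.read_state();print(s['opening'],s['gripper_force'])
goto(fx(0,-231,47),FIX[2])
R=Ro.from_rotvec(s["orientation"]).as_matrix()
# fixture coords of grasp point
d=s["tool_pos"]-fx(0,0,0);c,sn=np.cos(FIX[2]),np.sin(FIX[2])
y0=(-sn*d[0]+c*d[1])*1e3;z0=d[2]*1e3+19
r=np.hypot(y0+93,z0-103.5);print("y,z",y0,z0,"r",r)
a0=np.arctan2(z0-103.5,y0+93)%(2*np.pi);a1=np.arctan2(142.5,9)
for i,a in enumerate(np.linspace(a0,a1,27)[1:]):
    print(i,round(143.5*np.cos(a)-93-y0,1),round(z0-143.5*np.sin(a)-103.5,1),end=" | ")
```

```text
0.0358774561039564 59.999991059303284
delta [ 0.5 -0.5 -0.8] yaw -0.01 q [-0.22  0.04  1.91 -0.    1.19 -0.06] tz [ 0. -0. -1.] F [-0.1 -0.4 -0.1] t 24.7
y,z -231.4840100974691 65.17015008750266 r 143.69063451384193
0 -2.2 -10.3 | 1 -3.9 -20.6 | 2 -4.8 -31.1 | 3 -5.0 -41.6 | 4 -4.4 -52.1 | 5 -3.0 -62.5 | 6 -0.8 -72.8 | 7 2.1 -82.9 | 8 5.7 -92.8 | 9 10.0 -102.3 | 10 15.1 -111.6 | 11 20.8 -120.4 | 12 27.1 -128.8 | 13 34.0 -136.7 | 14 41.5 -144.1 | 15 49.5 -150.9 | 16 57.9 -157.1 | 17 66.8 -162.7 | 18 76.1 -167.6 | 19 85.8 -171.8 | 20 95.7 -175.3 | 21 105.8 -178.1 | 22 116.1 -180.1 | 23 126.5 -181.3 | 24 137.0 -181.8 | 25 147.5 -181.5 |
```

Request:
{"name": "play_rows", "arguments": {"increments": "-1 0 -5 0 1;-2 0 -10 0 1;-4 0 -21 0 1;-5 0 -31 0 1;-5 0 -42 0 1;-4 0 -52 0 1;-3 0 -62 0 1;-1 0 -73 0 1;2 0 -83 0 1;6 0 -93 0 1;10 0 -102 0 1;15 0 -112 0 1;21 0 -120 0 1;27 0 -129 0 1;34 0 -137 0 1;41 0 -144 0 1;49 0 -151 0 1;58 0 -157 0 1;58 0 -157 0 1"}}

```text
t: 26.6
tool_pos: [0.514, -0.0023, 0.2034]
orientation: [2.391, 2.037, -0.0]
force: [3.1, -0.6, -5.0]
opening: 0.0353
gripper_force: 60.0
```

```bash
python3 -c "
from h import *
s=robot.read_state();print(s['opening'],s['gripper_force'])
goto(fx(0,-84,227),FIX[2])"
```

```text
0.03525180150808723 59.99844789505005
delta [ 89.   -0.3 -23.6] yaw 0.03 q [-0.1  -0.1   1.75 -0.    1.49  0.06] tz [ 0. -0. -1.] F [ 3.1 -0.6 -5. ] t 26.6
```

Request:
{"name": "play_rows", "arguments": {"increments": "9 0 -6 0 1;18 0 -10.5 0 1;28 0 -14.5 0 1;38 0 -18 0 1;48 0 -21 0 1;58 0 -23 0 1;58 0 -23 0 1"}}

```text
t: 27.3
tool_pos: [0.5233, 0.0552, 0.2265]
orientation: [2.391, 2.037, 0.0]
force: [1.8, -2.3, -0.5]
opening: 0.0351
gripper_force: 60.0
```

Request:
{"name": "play_rows", "arguments": {"increments": "5 0 -1 0 1;10 0 -1 0 1;15 0 -1.5 0 1;20 0 -1.5 0 1;24 0 -1.5 0 1;28 0 -1.5 0 1;31 0 -1.5 0 1;31 0 -1.5 0 1;31 0 -1.5 0 1"}}

```text
t: 28.2
tool_pos: [0.5281, 0.0844, 0.2285]
orientation: [2.392, 2.035, -0.001]
force: [-1.7, -5.7, 4.1]
opening: 0.0347
gripper_force: 60.0
```

```bash
python3 -c "
from h import *
s=robot.read_state();print(s['opening'],s['gripper_force'])
goto(fx(0,-84,227),FIX[2])"
```

```text
0.034663429856081465 59.991295337677
delta [ 1.1 -0.5  1.5] yaw -0.05 q [ 0.06 -0.05  1.66 -0.    1.54  0.22] tz [ 0.    -0.001 -1.   ] F [-1.7 -5.7  4.1] t 28.2
```

Request:
{"name": "play_rows", "arguments": {"increments": "2 0 1 0 1;4 0 1 0 1;5 0 1 0 1;5 0 1 0 1;5 0 1 0 1"}}

```text
t: 28.7
tool_pos: [0.529, 0.0897, 0.2281]
orientation: [2.392, 2.036, 0.001]
force: [-2.3, -5.8, 6.2]
opening: 0.0344
gripper_force: 60.0
```

```bash
python3 -c "
from h import *
goto(fx(0,-84,227),FIX[2])"
```

```text
delta [-4.3 -0.5  1.1] yaw -0.02 q [ 0.07 -0.05  1.65 -0.    1.53  0.23] tz [ 0.001 -0.    -1.   ] F [-2.3 -5.8  6.2] t 28.7
```

Run:
```python
from h import *
for c in("scene","top","wrist"):
    robot.read_camera(c)
    for q in("knob","spindle","flow_cell"):
        print(c,q,[(np.round(d["centre"],4).tolist(),round(d["conf"],2)) for d in robot.landmark_of(c,q)[:4]])
print(fx(0,-84,246),fx(0,0,79)); s=robot.read_state();print(s["t"],s["force"],s["tool_pos"])
```

```text
scene knob [([0.5259, 0.0733, 0.2499], 0.83)]
scene spindle []
scene flow_cell [([0.5468, 0.1677, 0.0232], 0.83), ([0.3858, 0.3224, 0.0007], 0.71), ([0.4526, 0.5506, -0.0015], 0.7), ([0.4019, 0.4336, 0.0005], 0.57)]
top knob []
top spindle [([0.5409, 0.1682, 0.081], 0.38)]
top flow_cell [([0.4475, 0.549, -0.0008], 0.88), ([0.3812, 0.3175, -0.0046], 0.78), ([0.402, 0.4356, -0.0003], 0.63), ([0.5466, 0.171, 0.0176], 0.62)]
wrist knob [([0.5217, 0.0704, 0.2517], 0.81), ([0.5369, 0.1725, -0.0001], 0.38)]
wrist spindle [([0.54, 0.1706, 0.0757], 0.68)]
wrist flow_cell [([0.5417, 0.1707, 0.0206], 0.9)]
[0.52781727 0.08557291 0.246     ] [0.5412 0.1685 0.079 ]
29.3 [-2.44940095 -4.490448    6.7275469 ] [0.52901957 0.08970933 0.22806817]
```

The knob slipped in the pinch: it is at about fixture y = -98, while the tool is at -79. I'll release it and push it over centre from behind with closed fingers. First I release and check where it rests.

Request:
{"name": "play_rows", "arguments": {"increments": "0 0 0 0 0;0 0 0 0 -0.5;0 0 0 0 -1;0 0 0 0 -1;0 0 -40 0 -1"}}

```text
t: 29.8
tool_pos: [0.5256, 0.09, 0.2605]
orientation: [-2.387, -2.032, 0.014]
force: [0.2, -0.3, -0.6]
opening: 0.0698
gripper_force: 0.0
```

```bash
cat >> h.py <<'E'
def knob():
    for c in("scene","top","wrist"):
        robot.read_camera(c)
        for d in robot.landmark_of(c,"knob")[:2]:
            e=np.array(d["centre"])-fx(0,0,0);cc,sn=np.cos(FIX[2]),np.sin(FIX[2])
            print(c,"knob fixture",(np.array([cc*e[0]+sn*e[1],-sn*e[0]+cc*e[1],e[2]])*1e3).round(1),round(d["conf"],2))
E
python3 -c "
from h import *
knob();goto(fx(0,-150,300),FIX[2])"
```

```text
scene knob fixture [ 2.000e-01 -1.183e+02  2.453e+02] 0.57
top knob fixture [-0.6  5.  23.9] 0.64
top knob fixture [-57.1 243.    8.2] 0.28
wrist knob fixture [  -0.8 -117.5  247.7] 0.83
delta [-70.6  -0.1 -34.2] yaw -0.01 q [ 0.07 -0.06  1.59  0.    1.6   0.23] tz [-0.001  0.    -1.   ] F [ 1.1 -0.2  0.3] t 30.1
```

Request:
{"name": "play_rows", "arguments": {"increments": "0 0 -35 0 -1;-45 0 -45 0 -0.3;-85 0 -45 0 0.4;-90 0 -45 0 1", "force": 20}}

```text
t: 30.5
tool_pos: [0.5139, -0.002, 0.3109]
orientation: [2.395, 2.033, -0.003]
force: [-1.1, 0.5, -0.5]
opening: 0.0737
gripper_force: 0.0
```

```bash
python3 -c "
from h import *
knob();goto(fx(0,-155,232),FIX[2])"
```

```text
scene knob fixture [  -2.2 -118.7  248.6] 0.91
top knob fixture [  -0.9 -116.   248.1] 0.75
wrist knob fixture [  -5.4 -119.8  246.9] 0.7
delta [13.3  0.  78.9] yaw 0.05 q [-0.1  -0.12  1.57  0.    1.69  0.06] tz [-0.001  0.001 -1.   ] F [ 0.  -0.6  0.2] t 30.8
```

Request:
{"name": "play_rows", "arguments": {"increments": "4 0 0 0 1;6 0 0 0 1;8 0 0 0 1;8 0 0 0 1;8 0 0 0 1;8 0 30 0 1;8 0 60 0 1;8 0 77 0 1;8 0 79 0 1;16 0 79 0 1;22 0 79 0 1;26 0 79 0 1;30 0 79 0 1;34 0 79 0 1;38 0 79 0 1;42 0 79 0 1;45 0 79 0 1;45 0 79 0 1"}}

```text
t: 32.6
tool_pos: [0.522, 0.0458, 0.2329]
orientation: [2.392, 2.036, 0.0]
force: [-0.6, -3.5, 3.5]
opening: 0.0006
gripper_force: 1.7
```

```bash
python3 -c "
from h import *
print(robot.read_state()['opening']);knob();goto(fx(0,-105.5,232),FIX[2])"
```

```text
0.0006036238461181935
scene knob fixture [  -0.9 -102.2  250. ] 0.57
top knob fixture [  -2.1 -102.7  247.1] 0.54
wrist knob fixture [  -5.4 -104.3  250. ] 0.9
delta [18.9 -0.4  0.4] yaw -0.02 q [-0.01 -0.08  1.68  0.    1.54  0.15] tz [-0.  0. -1.] F [ 1.1 -3.6  2.3] t 32.9
```

Contact is as planned. I keep pushing gently.

Request:
{"name": "play_rows", "arguments": {"increments": "2 0 0 0 1;4 0 0 0 1;6 0 0 0 1;8 0 0 0 1;10 0 0 0 1;12 0 0 0 1;12 0 0 0 1"}}

```text
t: 33.6
tool_pos: [0.5235, 0.058, 0.2324]
orientation: [-2.391, -2.037, 0.0]
force: [0.5, -0.3, -0.1]
opening: 0.0005
gripper_force: 0.0
```

```bash
python3 -c "
from h import *
knob();goto(fx(0,-105.5,232),FIX[2])"
```

```text
scene knob fixture [  0.4 -86.2 251.6] 0.58
top knob fixture [  0.7 -87.2 248.8] 0.6
wrist knob fixture [  0.4 -86.8 248.8] 0.57
delta [ 7.  -0.4  0.6] yaw -0.02 q [ 0.01 -0.07  1.67  0.    1.54  0.17] tz [-0.  0. -1.] F [-0.4 -0.6 -0.2] t 33.9
```

The force dropped to zero and the knob jumped ahead, so it has gone over centre. A small follow-up push will confirm the stop.

Request:
{"name": "play_rows", "arguments": {"increments": "3 0 0 0 1;5 0 0 0 1;7 0 0 0 1;8 0 0 0 1;9 0 0 0 1;9 0 0 0 1"}}

```text
t: 34.5
tool_pos: [0.5246, 0.063, 0.2324]
orientation: [2.392, 2.032, -0.008]
force: [-3.4, -16.1, 1.2]
opening: 0.0002
gripper_force: 8.3
```

```bash
python3 -c "
from h import *
goto(fx(0,-105.5,232),FIX[2])"
```

```text
delta [ 1.3 -0.5  0.4] yaw -0.14 q [ 0.03 -0.07  1.66 -0.01  1.55  0.19] tz [-0.002 -0.006 -1.   ] F [ -3.4 -16.1   1.2] t 34.5
```

The push reached a firm stop, at 16 N. I back off and check.

Request:
{"name": "play_rows", "arguments": {"increments": "-10 0 0 0 1;-30 0 0 0 1;-60 0 -20 0 1;-80 0 -60 0 1;-90 0 -100 0 1;-90 0 -110 0 1;-90 0 -110 0 1"}}

```text
t: 35.2
tool_pos: [0.5119, -0.0227, 0.3452]
orientation: [2.39, 2.034, 0.005]
force: [-0.6, 0.2, 0.0]
opening: 0.0006
gripper_force: 0.0
```

Run:
```python
from h import *
knob()
for q in("spindle","flow_cell","rack","wash_bottle","squeeze_bottle","dropper","blank_a"):
    print(q,[(c,np.round(d["centre"],3).tolist(),round(d["conf"],2)) for c in("scene","top") for d in robot.landmark_of(c,q)[:4]])
im=robot.read_camera("scene");cv2.imwrite("pics/end.png",im);s=robot.read_state();print(s["t"],s["force"])
```

```text
scene knob fixture [  2.9 -86.5 250. ] 0.76
top knob fixture [  1.3 -89.7 247.6] 0.76
top knob fixture [195.3 -54.4   3.7] 0.62
wrist knob fixture [ -1.7 -89.3 253.7] 0.57
spindle [('scene', [0.543, 0.17, 0.079], 0.5), ('top', [0.541, 0.171, 0.079], 0.42)]
flow_cell [('scene', [0.544, 0.169, 0.021], 0.83), ('scene', [0.383, 0.324, 0.001], 0.79), ('scene', [0.454, 0.55, -0.001], 0.72), ('scene', [0.402, 0.437, 0.0], 0.71), ('top', [0.402, 0.436, -0.004], 0.95), ('top', [0.546, 0.171, 0.022], 0.78), ('top', [0.452, 0.549, 0.0], 0.76), ('top', [0.384, 0.318, -0.004], 0.55)]
rack [('scene', [0.519, 0.37, -0.001], 0.81), ('scene', [0.733, 0.163, -0.001], 0.28), ('top', [0.518, 0.372, -0.001], 0.83)]
wash_bottle [('scene', [0.733, 0.165, -0.003], 0.87), ('top', [0.73, 0.165, 0.002], 0.6)]
squeeze_bottle [('scene', [0.724, 0.08, -0.004], 0.81), ('scene', [0.519, 0.369, 0.001], 0.35), ('top', [0.726, 0.085, 0.006], 0.74)]
dropper [('scene', [0.738, 0.23, -0.003], 0.52), ('top', [0.739, 0.226, 0.0], 0.63), ('top', [0.723, 0.086, 0.003], 0.49), ('top', [0.52, 0.373, -0.001], 0.33), ('top', [0.526, 0.08, 0.246], 0.29)]
blank_a [('scene', [0.527, 0.421, 0.006], 0.72), ('scene', [0.524, 0.325, 0.01], 0.68), ('scene', [0.722, 0.083, -0.003], 0.44), ('scene', [0.543, 0.17, 0.002], 0.16), ('top', [0.527, 0.421, 0.006], 0.86), ('top', [0.521, 0.323, 0.007], 0.6)]
36.25 [ 0.19564276 -0.69258026  0.0616377 ]
```

Network noise leaves a few millimetres of doubt about the lock. I compare the knob's pixels with the first pictures, taken when the clamp was locked.

Run:
```python
from h import *
for c in("scene","top"):
    a=cv2.imread(f"pics/{c}0.png");b=robot.read_camera(c);C=cam(c)
    u=proj(0,fx(0,-84,246),C)[0];du=proj(0,fx(0,-94,246),C)[0]-u
    x,y=u.round().astype(int);r=14;T=a[y-r:y+r,x-r:x+r]
    S=b[y-r-15:y+r+15,x-r-15:x+r+15]
    m=cv2.matchTemplate(S,T,cv2.TM_CCOEFF_NORMED);_,v,_,l=cv2.minMaxLoc(m)
    print(c,"shift px",np.array(l)-15,"score",round(v,3),"px for -10mm y",du.round(1))
    for im in(a,b):
        k=(im[y-25:y+25,x-25:x+25].max(2)<55).astype(np.uint8);n,L,st,ce=cv2.connectedComponentsWithStats(k);i=1+np.argmax(st[1:,4]);print(ce[i].round(1),st[i])
```

```text
scene shift px [2 1] score 0.945 px for -10mm y [4.7 2.2]
[25.6 25. ] [ 14  15  22  22 276]
[27.5 25.9] [ 16  16  23  22 279]
top shift px [2 0] score 0.865 px for -10mm y [5.1 0.7]
[24.6 25.5] [ 14  16  19  20 275]
[27.2 25.6] [ 17  16  19  20 272]
```

The knob is about 4 mm short of its stop (y ≈ -88), so it isn't fully home. I push again, further.

```bash
python3 -c "
from h import *
goto(fx(0,-106,234),FIX[2])"
```

```text
delta [ 87.4  -0.4 108.7] yaw -0.01 q [-0.14 -0.13  1.52 -0.    1.75  0.02] tz [ 0. -0. -1.] F [ 0.1 -0.2 -0.1] t 36.35
```

Request:
{"name": "play_rows", "arguments": {"increments": "10 0 30 0 1;20 0 70 0 1;40 0 100 0 1;60 0 109 0 1;75 0 109 0 1;80 0 109 0 1;84 0 109 0 1;87 0 109 0 1;89 0 109 0 1;91 0 109 0 1;93 0 109 0 1;93 0 109 0 1"}}

```text
t: 37.55
tool_pos: [0.5254, 0.0641, 0.2346]
orientation: [2.391, 2.029, -0.009]
force: [-5.4, -20.9, 1.6]
opening: 0.0004
gripper_force: 10.8
```

```bash
cat >> h.py <<'E'
def shift():
    for c in("scene","top"):
        a=cv2.imread(f"pics/{c}0.png");b=robot.read_camera(c);C=cam(c)
        x,y=proj(0,fx(0,-84,246),C)[0].round().astype(int);o=[]
        for im in(a,b):
            k=(im[y-25:y+25,x-25:x+25].max(2)<55).astype(np.uint8);n,L,st,ce=cv2.connectedComponentsWithStats(k);i=1+np.argmax(st[1:,4]);o.append(np.r_[ce[i],st[i]])
        print(c,(o[1]-o[0]).round(1))
E
python3 -c "
from h import *
goto(fx(0,-106,234),FIX[2]);shift()"
```

```text
delta [-0.4 -1.   0.6] yaw -0.22 q [ 0.03 -0.07  1.66 -0.01  1.55  0.19] tz [-0.001 -0.008 -1.   ] F [ -5.4 -20.9   1.6] t 37.55
scene [  -3.9    2.4    0.     5.    -8.    -5.  -134. ]
top [ 10.5  -4.4   1.  -16.   16.   30.  596. ]
```

Request:
{"name": "play_rows", "arguments": {"increments": "2 0 0 0 1;4 0 0 0 1;5 0 0 0 1;5 0 0 0 1;5 0 0 0 1"}}

```text
t: 38.15
tool_pos: [0.5258, 0.0665, 0.2344]
orientation: [2.392, 2.025, -0.014]
force: [-8.3, -30.9, 3.0]
opening: 0.0011
gripper_force: 16.0
```

```bash
python3 -c "
from h import *
s=robot.read_state();print(s['wrist_torque'].round(2));goto(fx(0,-106,234),FIX[2])"
```

```text
[-5.45  1.44  0.12]
delta [-2.9 -1.   0.5] yaw -0.33 q [ 0.04 -0.06  1.66 -0.01  1.55  0.2 ] tz [-0.002 -0.012 -1.   ] F [ -8.3 -30.9   3. ] t 38.15
```

Request:
{"name": "play_rows", "arguments": {"increments": "-10 0 0 0 1;-30 0 0 0 1;-60 0 -20 0 1;-80 0 -60 0 1;-110 0 -100 0 1;-130 0 -120 0 1;-130 0 -120 0 1"}}

```text
t: 38.85
tool_pos: [0.507, -0.0571, 0.3593]
orientation: [2.39, 2.027, 0.008]
force: [0.0, -0.2, -0.1]
opening: 0.0006
gripper_force: 0.0
```

```bash
python3 -c "
from h import *
shift();knob();print(robot.read_state()['t'])
a=cv2.imread('pics/scene0.png');b=robot.read_camera('scene');C=cam('scene')
x,y=proj(0,fx(0,-84,246),C)[0].round().astype(int)
for n,p in (('platecorner',fx(55,-180,12)),('platec2',fx(-55,-180,12))):
  X,Y=proj(0,p,C)[0].round().astype(int);T=a[Y-12:Y+12,X-12:X+12];S=b[Y-18:Y+18,X-18:X+18]
  m=cv2.matchTemplate(S,T,cv2.TM_CCOEFF_NORMED);print(n,np.array(cv2.minMaxLoc(m)[3])-6,m.max())
"
```

```text
scene [2.  0.9 2.  1.  1.  0.  3. ]
top [ 2.4  0.3  2.   0.   1.   0.  -6. ]
scene knob fixture [  1.1 -88.8 251.9] 0.9
scene knob fixture [-46.1 149.7   9.5] 0.65
top knob fixture [  0.8 -85.5 246.7] 0.77
wrist knob fixture [ -5.1 -90.1 251.3] 0.57
39.25
platecorner [0 0] 0.52466416
platec2 [0 0] 0.7405466
```

```bash
python3 -c "
from h import *
shift()
print(robot.read_state()['t'],robot.close_job())"
```

```text
scene [2.  0.9 2.  1.  1.  0.  3. ]
top [ 2.4  0.2  2.   0.   1.   0.  -6. ]
the job is handed in; nothing more can be done
39.4 None
```

I handed the job in at 39.4 s: the flow cell is seated in the nest and the clamp looks locked over centre, but its handle rests about 4 mm short of the stated locked point, steady after two pushes against a firm stop, and I got no verdict back.

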